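# Close a gear housing with its machined cover

## Robot

A 7-joint arm with a two-finger parallel gripper is mounted at the origin on the work surface. World frame = base frame: x ahead of the robot, y to its left, z up, the work surface at z = 0. Lengths are in m, angles in rad, forces in N, time in s.
With the tool pointing down it reaches from about 0.425 to 0.925 m from the base axis. Payload 6.8 kg.
Tool frame: the origin (TCP) lies between the finger pads; the fingertips stand 17 mm ahead of it and the grasp point (between the pads) lies 2 mm behind it; z points along the fingers, y is the direction in which the jaws open and shut (so a half turn about z gives the same grasp; the last joint's range is limited). The gripper opens to 85 mm and grips with 20 to 120 N. Pads are 22 mm wide; open, the fingers measure 114 mm over their backs; the gripper's body (76 mm by 85 mm) begins 54 mm behind the grasp point. The pads swing forward as they close: fully open they stand 13 mm farther back than shut.
Start: joints at [1.109, 0.477, 0.022, 1.555, -0.011, 1.109, -0.083], TCP at [0.234, -0.633, 0.248] pointing down, gripper open.
Joint ranges: [-2.96, 2.96], [-0.34, 2.1], [-1.41, 1.46], [0.24, 2.44], [-1.37, 4.51], [0.17, 1.92], [-2.96, 2.96]. Speed limits (rad/s): [2.39, 2.39, 3.14, 3.14, 3.14, 3.14, 3.14].

## Interface

Orientations are given as a unit quaternion [w, x, y, z].
In Python, from station import bot gives the robot as it stands. The module is installed in compiled form; this text tells all that it offers.
- The arm moves only by the tool carry_out, never from a script. Its argument "moves" is a list of rows, each a list of 3 entries, a list of its own where there are three numbers: the turn, a rotation vector about the tool's x, y, z in degrees, then the shift along the tool's x, y, z in cm, then the finger opening in cm, from 0 to 8.54. A call has 1 to 5 rows; each row is the pose to reach, as a shift and turn from the pose commanded when the call began, along the tool's axes at that moment; what a row does not reach only later rows make up. A row lasts 1/8 s, in which the tool goes at most 62.5 mm and 10.7 degrees, less where a joint would pass 70% of its speed; a pose out of reach is approached as far as the arm can. A call with a gripper value outside its range is refused whole. The fingers move at their own pace and stop on an object; "newtons" is the grip in N (left out, the last holds). Time passes only in rows, so rows that repeat a pose let the fingers close. It gives the time, the measured TCP pose, the force and the opening at its end, in the units of the state.
- bot.get_obs(): the state, without advancing time (a new reading comes with each control period).
- bot.read_camera(name): name is "scene" or "top"; returns the picture (420x560x3 uint8, red, green, blue); there is no depth.
- bot.camera_info(name): a dict with "vertical_fov" (degrees; the focal length in pixels is half the picture's height over the tangent of half this angle, whatever the lens; pixels are square), "cx", "cy" (the principal point, pixels), "k1" (the pictures are not rectified: a ray, as slopes to the right and down, at radius r is drawn at 1 + k1 r^2 times it, then the intrinsics apply), "position" and "attitude" of the camera in the world. Camera axes: x right, y up, looking along -z (the intrinsics and any distortion apply to the point x, -y, -z); pixel columns grow to the right and rows downward; lengths in m; the calibration is good to about 2 mm. A picture is of the moment at which its call begins. camera_info takes no time and is no camera call.
- bot.hand_in(): hands the job in, once; it reports no verdict.
Trained networks look in the newest picture that a camera, given by its name, has taken for a name from the list of things; names that differ only in an ending like _2 or _b are one class to them, and where a whole thing is asked for, a point or a joint stands for the part that bears it (a point fixed in the world has none). Each returns a list of dicts, best first, with "score" (0 to 1); they miss things now and then, are a little off and sometimes report something else, mostly with a low value. They report only what shows in the picture. A call takes as long as a camera call. They do not tell look-alikes from the thing itself.
- bot.silhouettes(label, camera): "region" (420x560 bool, what is visible of it) and "location" ([column, row] in pixels, amid what is visible of it).
The state is a dict: "t": time; "q": joint angles; "joint_vel": joint speeds; "joint_torque": joint torques, N m; "eef_pos": TCP position; "tool_rot": TCP orientation; "contact_force": force on the tool from outside, world axes, zero at the start; "torque": the same for the moment, N m; "gripper_width": opening from 0.0 (shut) to 1.0 (fully open).
Only numpy, scipy, OpenCV 4.12 (cv2) and the standard library are available. Lean on these libraries where they do the work, as an engineer would, in place of code of your own. Each camera call takes 0.05 s, during which the arm holds its last target. There are 200 camera calls.

## Task

Take the plastic transit cover off the gear housing and put it in the red parts bin. Then choose the loose metal cover plate that matches the housing and set it down gently on top, the right way round, so that its edges line up with the housing's all the way round. Leave the smaller cover plate, mug, screwdriver and bottle where they are.

Things in the scene. Friction and masses are not known exactly. Their poses are not given: they have to be found in the camera images.
- housing: Aluminium gear housing bolted to the bench, on a grey base plate 180 x 120 x 12. Seen from above its outline is 130 long (x) by 80 wide (y): square end at -x, half-round end (radius 40) at +x. Open on top, walls 12 thick, gears inside below the rim; the flat rim is 72 above the bench. Origin on the bench under the centre of the outline (midway between the two ends).
- housing_round (a point): Point on the housing's rim (72 above the bench) at the tip of the half-round end, 65 from the centre.
- housing_square (a point): Point on the housing's rim (72 above the bench) at the middle of the square end, 65 from the centre.
- transit_cover: Loose black plastic transit cover lying on the housing's rim at the start: flat plate of the same outline but 142 x 92 x 6 thick, with a solid upright grip rib on its centre, 50 long (along x), 20 thick (y), 30 tall (top at 36). Origin: centre of its underside; x towards its half-round end, z up. About 0.12 kg.
- cover: The matching aluminium cover plate, lying flat on the bench: 130 (x) x 80 (y) x 8 thick, square end at -x, half-round end at +x, with a solid upright grip rib on its centre, 60 long (along x), 20 thick (y), 30 tall (top at 38), and six dark bolt holes. Origin: centre of its underside, midway between the ends. About 0.4 kg.
- cover_round (a point): Point on the underside of the matching cover at the tip of its half-round end.
- cover_square (a point): Point on the underside of the matching cover at the middle of its square end.
- small_cover: A smaller aluminium cover plate of the same shape for another housing, lying flat on the bench: 96 x 58 x 8, grip rib 44 x 20 x 30. Origin: centre of its underside. Not to be used.
- bin: Red plastic open-topped parts bin on the bench, 220 (x) x 170 (y) x 70 high outside, walls and floor 5 thick, empty. Origin: centre of its underside.
- mug: White mug, 80 across, 90 tall, standing on the far side of the bench. Origin: centre of its underside. A bystander.
- screwdriver: Screwdriver, 200 long, lying on the bench. A bystander.
- bottle: Red drinking bottle, 68 across, 200 tall, standing on the bench. Origin: centre of its underside. A bystander.
There are look-alikes about, which are no part of the job. Several things have the shape of the transit_cover; the one meant has the colours described above. What is shaped like the cover but green is not meant.

How it is judged:
On the way, in this order (a step that is already met when the one before it is completed fails the run):
1. the transit cover lies in the red bin, let go (x of transit_cover in the frame of bin between -0.1 and 0.1 m and y of transit_cover in the frame of bin between -0.075 and 0.075 m and z of transit_cover in the frame of bin between -0.01 and 0.06 m and contact force between transit_cover and the fingers below 0.1 N and linear speed of transit_cover below 0.05 m/s), for 0.2 s.
2. the matching cover lies on the housing, right way round, edges in line, let go (horizontal distance between cover_round and housing_round below 0.004 m and horizontal distance between cover_square and housing_square below 0.004 m and z of cover in the frame of housing between 0.069 and 0.075 m and angle between cover's own z axis and vertical below 0.03 rad and contact force between cover and the fingers below 0.1 N and linear speed of cover below 0.02 m/s), for 0.2 s.
At the end, for the whole second after the job is handed in: The transit cover is in the red bin, released and at rest. The matching cover lies flat (within 0.03 rad) on the housing's rim, right way round, both its end points within 4 mm horizontally of the housing's matching end points, released and at rest (all of step 1 and all of step 2); the robot touches nothing.
It fails at once if the cover plate is dropped or slammed onto the housing (faster than 0.35 m/s within the last 40 mm above the rim) (horizontal distance between cover and housing below 0.03 m and z of cover in the frame of housing between 0.0725 and 0.112 m and linear speed of cover above 0.35 m/s).
It fails at once if the cover plate hits the housing hard (over 60 N) (contact force between cover and housing above 60 N).
It fails at once if the smaller cover plate, mug, screwdriver or bottle is moved more than 30 mm (distance of any of small_cover, mug, screwdriver, bottle from where it was at the start of the episode above 0.03 m).
It also fails if it takes over 61 s, if anything falls off the work surface, if the arm or the gripper's body presses on something with over 40 N, if the wrist force passes 120 N, or if a joint passes its speed limit or range.

## Working session

There is one attempt and no reset: what is moved stays moved. The work goes in short steps, Python scripts to look and compute and a tool call to move; the robot and the scene stay as the last step left them, time stands still between calls to the robot, and variables do not carry over. Pictures are saved under pics/ and viewed, about 8 in all and at most 12, crops included, and the job is handed in when it is done.

Besides the shell and the picture viewer there is one more tool, called after "Request:" as name(argument=value, ...) on one line, values as JSON. carry_out: Moves the arm, as the interface text tells. Its arguments: {"type":"object","properties":{"moves":{"type":"array"},"newtons":{"type":"number"}},"required":["moves"]}

```bash
mkdir -p pics
cat > h.py <<'E'
import numpy as np, cv2
from scipy.spatial.transform import Rotation as R
from station import bot
def rot(a):
    a=np.array(a,float)
    if a.shape==(3,3): return a
    return R.from_quat([a[1],a[2],a[3],a[0]]).as_matrix()
def K(name):
    c=bot.camera_info(name); f=210/np.tan(np.radians(c['vertical_fov'])/2)
    return c,f
def proj(name,P):
    c,f=K(name); p=(np.atleast_2d(P)-c['position'])@rot(c['attitude'])
    s=np.c_[p[:,0]/-p[:,2],-p[:,1]/-p[:,2]]; r2=(s**2).sum(1,keepdims=True)
    return s*(1+c['k1']*r2)*f+[c['cx'],c['cy']]
def unproj(name,uv,z):
    c,f=K(name); d=(np.atleast_2d(uv)-[c['cx'],c['cy']])/f; s=d.copy()
    for _ in range(20): s=d/(1+c['k1']*(s**2).sum(1,keepdims=True))
    ray=np.c_[s[:,0],-s[:,1],-np.ones(len(s))]@rot(c['attitude']).T
    o=np.array(c['position']); z=np.broadcast_to(z,len(s))
    return o+ray*((z-o[2])/ray[:,2])[:,None]
def save(name,fn):
    im=bot.read_camera(name); cv2.imwrite(fn,im[:,:,::-1]); return im
E
python3 - <<'E'
from h import *
for n in('scene','top'):
    print(bot.camera_info(n)); save(n,f'pics/{n}0.png')
for l in('housing','transit_cover','cover','small_cover','bin','mug','screwdriver','bottle'):
    for d in bot.silhouettes(l,'top'):
        print(l,round(d['score'],2),np.round(d['location']),d['region'].sum(),np.round(unproj('top',d['location'],0.04),3))
o=bot.get_obs();print(o)
E
```

```text
{'vertical_fov': 45.89209736216517, 'cx': 272.82457217978646, 'cy': 206.29587825198396, 'k1': 0.02764925019346846, 'position': array([ 1.16499608, -0.27201939,  0.9856198 ]), 'attitude': array([0.8002714 , 0.25365446, 0.16932318, 0.51628942])}
{'vertical_fov': 52.1188449414095, 'cx': 273.2203315746092, 'cy': 212.03922106159993, 'k1': 0.007626080943779797, 'position': array([ 0.42596154, -0.03922044,  1.28218788]), 'attitude': array([-0.70510122, -0.03864321,  0.0365874 ,  0.70710702])}
housing 0.88 [268. 235.] 679 [[ 0.491 -0.021  0.04 ]]
housing 0.65 [179. 150.] 802 [[0.744 0.243 0.04 ]]
transit_cover 0.84 [320. 274.] 1448 [[ 0.38  -0.168  0.04 ]]
transit_cover 0.62 [248. 225.] 1539 [[0.522 0.037 0.04 ]]
cover 0.56 [406. 200.] 1113 [[ 0.593 -0.423  0.04 ]]
cover 0.55 [351. 206.] 1042 [[ 0.575 -0.262  0.04 ]]
small_cover 0.75 [383. 259.] 628 [[ 0.423 -0.351  0.04 ]]
bin 0.69 [131. 246.] 5149 [[0.462 0.374 0.04 ]]
mug 0.79 [246. 143.] 821 [[0.764 0.045 0.04 ]]
mug 0.72 [384. 261.] 642 [[ 0.417 -0.353  0.04 ]]
mug 0.28 [132. 244.] 5118 [[0.467 0.373 0.04 ]]
screwdriver 0.68 [341. 149.] 271 [[ 0.746 -0.236  0.04 ]]
bottle 0.68 [265. 226.] 930 [[ 0.517 -0.012  0.04 ]]
bottle 0.61 [181. 148.] 700 [[0.748 0.237 0.04 ]]
{'t': 0.5, 'q': array([ 1.10893806,  0.4770154 ,  0.0223985 ,  1.55544954, -0.01147864,
        1.10926977, -0.08310337]), 'joint_vel': array([-0.00044502,  0.00062804, -0.00106656,  0.00047781,  0.00207144,
        0.00013784, -0.00033884]), 'joint_torque': array([-1.44131027e-03, -5.95804596e+01,  1.60447508e+00, -2.81286711e+01,
        1.23712220e-02,  2.49674260e-03, -4.39153609e-05]), 'eef_pos': array([ 0.23383702, -0.63320202,  0.24827659]), 'tool_rot': array([-5.77929534e-06,  9.84398872e-01,  1.75951304e-01, -4.42550214e-06]), 'contact_force': array([-0.10774066, -0.41959259, -0.40301495]), 'torque': array([-0.03615611,  0.02190757, -0.02191035]), 'gripper_width': 1.001233237391619}
```

View pics/top0.png

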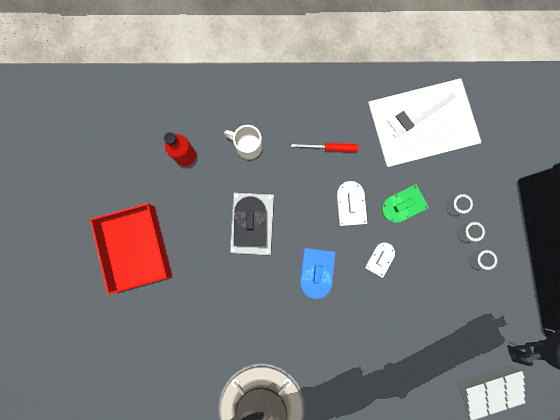

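View pics/scene0.png

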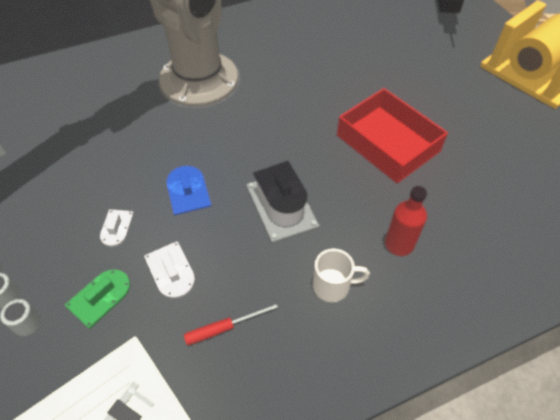

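The top view shows the black transit cover on the housing at (250,222), the matching cover at (351,204) and the small cover at (381,259). The blue plate at (318,273) and green plate at (405,203) are look-alikes. The bin is at (131,248). The scene view agrees, and the housing and the matching cover both have their round end towards +x. Next I fit the poses.

```bash
cat >> h.py <<'E'
from scipy.optimize import minimize
def outline(L,W,s=1):
    a=np.linspace(-np.pi/2,np.pi/2,25); r=W/2
    return np.r_[[[-L/2,-r]],np.c_[L/2-r+r*np.cos(a),r*np.sin(a)],[[-L/2,r]]]
def box(L,W): return np.array([[-L,-W],[L,-W],[L,W],[-L,W]])/2
def prism(o,z0,z1): return np.r_[np.c_[o,np.full(len(o),z0)],np.c_[o,np.full(len(o),z1)]]
MODEL={'cover':[prism(outline(.13,.08),0,.008),prism(box(.06,.02),.008,.038)],
 'transit_cover':[prism(outline(.142,.092),0,.006),prism(box(.05,.02),.006,.036)],
 'bin':[prism(box(.22,.17),0,.07)],
 'rim':[prism(outline(.13,.08),.012,.072)]}
def render(name,parts,x,y,yaw,z,S=8):
    c,s=np.cos(yaw),np.sin(yaw); M=np.array([[c,-s,0],[s,c,0],[0,0,1]])
    im=np.zeros((420*S,560*S),np.uint8)
    for p in parts:
        uv=proj(name,p@M.T+[x,y,z])
        h=cv2.convexHull(((uv+.5)*S-.5).astype(np.float32))
        cv2.fillConvexPoly(im,np.round(h*16).astype(np.int32),255,shift=4)
    return cv2.resize(im,(560,420),interpolation=cv2.INTER_AREA)/255.
def fit(parts,masks,x0,z):
    def cost(p): return sum(np.abs(render(n,parts,p[0],p[1],p[2],z)-m).sum() for n,m in masks.items())
    sx=np.array(x0)+np.r_[np.zeros((1,3)),np.diag([.006,.006,.1])]
    r=minimize(cost,x0,method='Nelder-Mead',options=dict(initial_simplex=sx,xatol=1e-4,fatol=.05,maxiter=150))
    return r.x,r.fun/sum(m.sum() for m in masks.values())
def near(label,cam,P,tol=25):
    "network region nearest the projection of world point P"
    q=proj(cam,P)[0]; ds=bot.silhouettes(label,cam)
    ds=[d for d in ds if np.linalg.norm(np.array(d['location'])-q)<tol]
    return max(ds,key=lambda d:d['score'])['region'].astype(float) if ds else None
def soft(im,mask,grow=4):
    "refine a bright object's mask: antialiased alpha from grey"
    g=cv2.cvtColor(im,cv2.COLOR_RGB2GRAY).astype(float); k=np.ones((2*grow+1,)*2)
    big=cv2.dilate(mask,k)>0; core=cv2.erode(mask,np.ones((3,3)))>0
    fg=np.median(g[core]); ring=(cv2.dilate(mask,np.ones((17,17)))>0)&~big; bg=np.median(g[ring])
    return np.where(core,1,np.where(big,np.clip((g-bg)/(fg-bg),0,1),0))
def delta(p,yaw_jaw,o=None):
    "tool turn/shift to a down pose; tool x axis at world angle yaw_jaw (mod pi)"
    o=o or bot.get_obs(); Rt=rot(o['tool_rot'])
    best=None
    for k in(0,np.pi):
        c,s=np.cos(yaw_jaw+k),np.sin(yaw_jaw+k); T=np.array([[c,s,0],[s,-c,0],[0,0,-1]])
        v=R.from_matrix(Rt.T@T).as_rotvec(degrees=True)
        if best is None or np.linalg.norm(v)<np.linalg.norm(best): best=v
    print('turn',best.round(2),'shift cm',(Rt.T@(np.array(p)-o['eef_pos'])*100).round(2))
E
python3 - <<'E'
from h import *
ims={n:bot.read_camera(n) for n in('scene','top')}
for l,P,z in(('cover',[.575,-.262,.02],0),('transit_cover',[.535,.034,.085],.072),('bin',[.462,.374,.04],0)):
    ms={}
    for n in ims:
        m=near(l,n,P)
        if m is None: print('none',l,n); continue
        if l=='cover': m=soft(ims[n],m)
        ms[n]=m
    for sub in([ms]+([{n:ms[n]} for n in ms])):
        print(l,list(sub),*fit(MODEL[l],sub,[P[0],P[1],0.],z))
E
```

```text
cover ['scene', 'top'] [ 0.58944931 -0.27041517  0.06689222] 0.05452521695602242
cover ['scene'] [ 0.58867228 -0.27147841  0.07548199] 0.05145187855674552
cover ['top'] [ 0.59064182 -0.26926005  0.06899741] 0.02655046825779841
transit_cover ['scene', 'top'] [ 0.53023272  0.02753166 -0.0199566 ] 0.048078040251008
transit_cover ['scene'] [ 0.53123172  0.02674748 -0.01051187] 0.02674075893405379
transit_cover ['top'] [0.5291342  0.02958884 0.00178648] 0.035005187607527945
bin ['scene', 'top'] [0.45472987 0.37320821 0.26402992] 0.03443474572067333
bin ['scene'] [0.45698215 0.37167368 0.26968538] 0.01911596583758442
bin ['top'] [0.45287065 0.37555635 0.26412099] 0.027514871116986122
```

Run:
```python
from h import *
delta([.530,.028,.17],-0.01); print(rot(bot.get_obs()['tool_rot']).round(3))
```

```text
turn [ 0.   -0.   20.84] shift cm [ 50.69 -51.77   7.83]
[[ 0.938  0.346  0.   ]
 [ 0.346 -0.938 -0.   ]
 [ 0.     0.    -1.   ]]
```

Request:
carry_out(moves=[[[0, 0, 20.8], [50.7, -51.8, 0], 8.54], [[0, 0, 20.8], [50.7, -51.8, 0], 8.54], [[0, 0, 20.8], [50.7, -51.8, 0], 8.54], [[0, 0, 20.8], [50.7, -51.8, 0], 8.54], [[0, 0, 20.8], [50.7, -51.8, 0], 8.54]])

```text
t: 1.52
eef_pos: [0.3623, -0.3461, 0.2487]
tool_rot: [0.0, 1.0, -0.005, 0.0]
contact_force: [0.7, 0.0, 0.1]
gripper_width: 1.003
```

Run:
```python
from h import *
delta([.530,.028,.17],-0.01); o=bot.get_obs(); print(o['t'],o['eef_pos'],o['q'].round(2))
```

```text
turn [ 0.04 -0.05  0.04] shift cm [ 16.41 -37.57   7.86]
1.525 [ 0.36232721 -0.34611822  0.24867537] [ 0.67  0.19 -0.03  1.96  0.01  0.99 -0.95]
```

Request:
carry_out(moves=[[[0, 0, 0], [16.4, -37.5, 4], 8.54], [[0, 0, 0], [16.4, -37.5, 6], 8.54], [[0, 0, 0], [16.4, -37.5, 7.8], 8.54], [[0, 0, 0], [16.4, -37.5, 7.8], 8.54], [[0, 0, 0], [16.4, -37.5, 7.8], 8.54]])

```text
t: 2.15
eef_pos: [0.4881, -0.066, 0.1927]
tool_rot: [0.0, 1.0, -0.005, 0.001]
contact_force: [2.1, -1.1, 0.2]
gripper_width: 1.003
```

Run:
```python
from h import *
delta([.530,.028,.17],-0.01); o=bot.get_obs(); print(o['t'],o['eef_pos'],o['q'].round(2))
```

```text
turn [ 0.01 -0.08  0.02] shift cm [ 4.1  -9.45  2.27]
2.15 [ 0.48805823 -0.06604101  0.19270418] [ 0.22  0.26 -0.25  2.03  0.08  0.86 -1.65]
```

Request:
carry_out(moves=[[[0, 0, 0], [4.1, -9.4, 2.3], 8.54], [[0, 0, 0], [4.1, -9.4, 2.3], 8.54], [[0, 0, 0], [4.1, -9.4, 2.3], 8.54], [[0, 0, 0], [4.1, -9.4, 2.3], 8.54]])

```text
t: 2.65
eef_pos: [0.5289, 0.0251, 0.1696]
tool_rot: [0.0, 1.0, -0.005, -0.0]
contact_force: [0.2, -1.0, -0.1]
gripper_width: 1.001
```

Run:
```python
from h import *
delta([.530,.028,.099],-0.01); o=bot.get_obs(); print(o['t'],o['eef_pos'],o['q'].round(2))
save('scene','pics/s1.png')
```

```text
turn [0.04 0.02 0.02] shift cm [ 0.11 -0.29  7.06]
2.65 [0.52887916 0.02511098 0.16958367] [ 0.06  0.35 -0.28  1.96  0.13  0.85 -1.86]
```

View pics/s1.png

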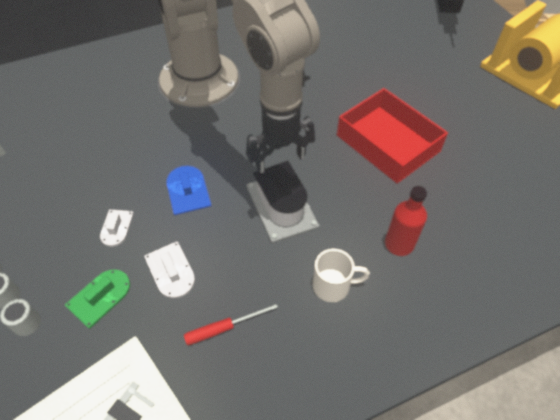

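The gripper is above the housing, with its jaws at (255,150) and (307,138) on either side of the rib. Now I descend and grip.

Request:
carry_out(moves=[[[0, 0, 0], [0.1, -0.2, 4], 8.54], [[0, 0, 0], [0.1, -0.2, 7], 8.54], [[0, 0, 0], [0.1, -0.2, 7], 8.54], [[0, 0, 0], [0.1, -0.2, 7], 0], [[0, 0, 0], [0.1, -0.2, 7], 0]], newtons=40)

```text
t: 3.32
eef_pos: [0.5311, 0.0276, 0.1011]
tool_rot: [-0.0, 1.0, -0.005, 0.001]
contact_force: [-0.8, -0.2, -0.7]
gripper_width: 0.608
```

Request:
carry_out(moves=[[[0, 0, 0], [0, 0, 0], 0], [[0, 0, 0], [0, 0, 0], 0], [[0, 0, 0], [0, 0, 0], 0]])

```text
t: 3.7
eef_pos: [0.5307, 0.0281, 0.1005]
tool_rot: [-0.0, 1.0, -0.005, 0.001]
contact_force: [0.1, -0.6, 6.6]
gripper_width: 0.225
```

Request:
carry_out(moves=[[[0, 0, 0], [0, 0, -3], 0], [[0, 0, 0], [0, 0, -8], 0], [[0, 0, 0], [0, 0, -8], 0]])

```text
t: 4.08
eef_pos: [0.5325, 0.0283, 0.1831]
tool_rot: [-0.0, 1.0, -0.005, 0.004]
contact_force: [0.5, 0.5, -3.2]
gripper_width: 0.226
```

Run:
```python
from h import *
delta([.4545,.373,.17],.264); o=bot.get_obs(); print(o['t'],o['eef_pos'],o['gripper_width'],o['q'].round(2))
```

```text
turn [  0.02  -0.41 -15.66] shift cm [ -8.13 -34.39   1.28]
4.075 [0.53251248 0.02831386 0.18313729] 0.22625313104296213 [ 0.07  0.33 -0.29  1.95  0.12  0.87 -1.86]
```

Request:
carry_out(moves=[[[0, 0, -5], [-2, -7, 0], 0], [[0, 0, -12], [-4, -16, 0], 0], [[0, 0, -15.6], [-8, -34.4, 0], 0], [[0, 0, -15.6], [-8, -34.4, 0], 0], [[0, 0, -15.6], [-8, -34.4, 0], 0]])

```text
t: 4.7
eef_pos: [0.4606, 0.3338, 0.1784]
tool_rot: [0.001, 0.991, 0.131, -0.001]
contact_force: [0.8, 0.7, -1.4]
gripper_width: 0.219
```

Request:
carry_out(moves=[[[0, 0, 0], [0, 0, 0], 0]])

```text
t: 4.82
eef_pos: [0.4581, 0.3389, 0.1788]
tool_rot: [-0.002, 0.991, 0.136, -0.001]
contact_force: [-0.5, 0.2, -0.8]
gripper_width: 0.228
```

Run:
```python
from h import *
delta([.4545,.373,.05],.264); o=bot.get_obs(); print(o['t'],o['eef_pos'],o['gripper_width'],o['q'].round(2))
```

```text
turn [-0.21  0.08  0.5 ] shift cm [ 0.59 -3.33 12.89]
4.825 [0.45805313 0.33890557 0.17878524] 0.2277756940118367 [-0.4   0.42 -0.44  1.85  0.22  0.91 -2.24]
```

Request:
carry_out(moves=[[[0, 0, 0], [0.5, -3.3, 0], 0], [[0, 0, 0], [0.5, -3.3, 5], 0], [[0, 0, 0], [0.5, -3.3, 10], 0], [[0, 0, 0], [0.5, -3.3, 13], 0], [[0, 0, 0], [0.5, -3.3, 13], 0]])

```text
t: 5.45
eef_pos: [0.4562, 0.3631, 0.0464]
tool_rot: [0.002, 0.991, 0.131, -0.003]
contact_force: [-0.8, 0.7, 0.2]
gripper_width: 0.228
```

Request:
carry_out(moves=[[[0, 0, 0], [0, 0, 0], 0], [[0, 0, 0], [0, 0, 0], 0]])

```text
t: 5.7
eef_pos: [0.4589, 0.3665, 0.0512]
tool_rot: [-0.001, 0.991, 0.131, 0.001]
contact_force: [-0.8, 0.2, -1.8]
gripper_width: 0.228
```

Run:
```python
from h import *
delta([.4545,.373,.04],.264); o=bot.get_obs(); print(o['t'],o['eef_pos'],o['gripper_width'],o['contact_force'])
```

```text
turn [-0.06 -0.15 -0.07] shift cm [-0.25 -0.74  1.12]
5.7 [0.4588503  0.3664654  0.05121161] 0.22827204839708456 [-0.8274124   0.24129197 -1.82217192]
```

Request:
carry_out(moves=[[[0, 0, 0], [0, -0.4, 1.2], 0], [[0, 0, 0], [0, -0.4, 1.2], 0], [[0, 0, 0], [0, -0.4, 1.2], 4], [[0, 0, 0], [0, -0.4, 1.2], 5], [[0, 0, 0], [0, -0.4, 1.2], 5]])

```text
t: 6.32
eef_pos: [0.4571, 0.3698, 0.0379]
tool_rot: [-0.0, 0.991, 0.131, 0.0]
contact_force: [-0.4, -0.3, 0.3]
gripper_width: 0.587
```

Request:
carry_out(moves=[[[0, 0, 0], [0, 0, 0], 5], [[0, 0, 0], [0, 0, -2], 5], [[0, 0, 0], [0, 0, -8], 5], [[0, 0, 0], [0, 0, -14], 8.54], [[0, 0, 0], [0, 0, -16], 8.54]])

```text
t: 6.95
eef_pos: [0.4582, 0.3715, 0.2035]
tool_rot: [-0.002, 0.991, 0.131, 0.003]
contact_force: [0.8, 0.8, -0.1]
gripper_width: 0.974
```

Run:
```python
from h import *
delta([.59,-.27,.2],.068); o=bot.get_obs(); print(o['t'],o['eef_pos'],o['gripper_width'],o['q'].round(2))
im=save('top','pics/t1.png')
m=near('transit_cover','top',[.456,.37,.02])
if m is not None: print(fit(MODEL['transit_cover'],{'top':m},[.456,.37,.26],.005))
```

```text
turn [-0.23 -0.39 11.18] shift cm [-3.96 65.37  0.1 ]
6.95 [0.45819677 0.37149685 0.20351418] 0.9744889062518484 [-0.44  0.42 -0.45  1.79  0.22  0.97 -2.28]
(array([0.45485191, 0.36920247, 0.23670395]), np.float64(0.18591104734576758))
```

View pics/t1.png

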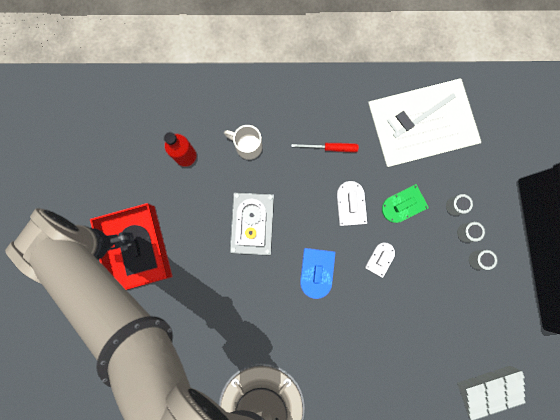

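The transit cover is in the bin at about (131,248) and released. The open housing at (252,223) is now unobstructed, so I fit its pose.

```bash
cat >> h.py <<'E'
MODEL['housing']=[prism(box(.18,.12),0,.012),MODEL['rim'][0]]
E
python3 - <<'E'
from h import *
P=[.530,.029,.04]; ims={};ms={}
for n in('top','scene'):
    ims[n]=bot.read_camera(n)
    m=near('housing',n,P,30)
    if m is None: print('none',n); continue
    ms[n]=m; print(n,m.sum())
    print(fit(MODEL['housing'],{n:soft(ims[n],m)},[.53,.029,0.],0))
    print('rim only',fit(MODEL['rim'],{n:m},[.53,.029,0.],0))
out=[]
for n,g in(('top',(.53,.029,0)),('scene',(.5315,.0265,-.005))):
    u,v=proj(n,[.53,.029,.05])[0].astype(int); c=ims[n][v-45:v+45,u-45:u+45,::-1]
    a=cv2.resize(c,(390,390),interpolation=cv2.INTER_CUBIC)
    k=390/90; b=a.copy(); o=np.c_[outline(.13,.08),np.full(27,.072)]
    pts=(proj(n,o+[g[0],g[1],0])-[u-45,v-45]+.5)*k
    cv2.polylines(b,[pts.astype(np.int32)],True,(0,0,255),1)
    out.append(b)
cv2.imwrite('pics/crop.png',np.hstack(out))
E
```

```text
top 2396.0
(array([ 0.52911749,  0.02872167, -0.05451728]), np.float64(0.027236488125035416))
rim only (array([ 0.53820692,  0.03630414, -0.108134  ]), np.float64(0.4737029035320305))
scene 3406.0
(array([ 0.526189  ,  0.02814329, -0.05891266]), np.float64(0.031854036193184))
rim only (array([0.56091571, 0.01574954, 0.23714072]), np.float64(0.3344973691179349))
```

View pics/crop.png

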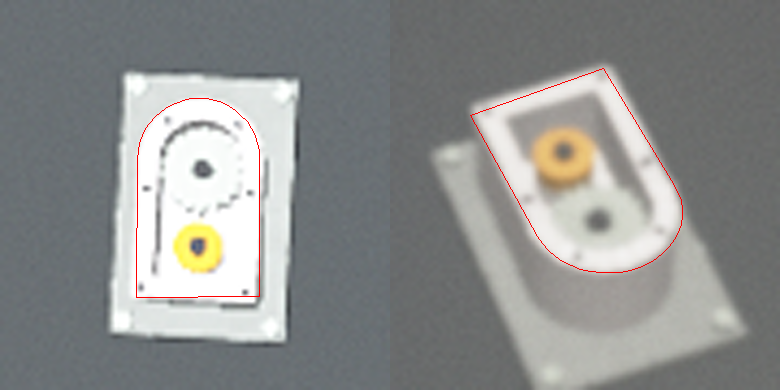

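The overlay shows that the true yaw is about -0.055. The rim is distinct in both views: near-white in the top view, and brighter than the walls in the scene view. I fit the rim face itself.

```bash
cat >> h.py <<'E'
def bright(name,im,P,T,half=35):
    "filled convex region of pixels brighter than T around world point P, antialiased by upsampling"
    u,v=np.round(proj(name,P)[0]).astype(int); g=im.min(2).astype(np.float32) if name=='scene' else im.max(2).astype(np.float32)
    c=g[v-half:v+half,u-half:u+half]; S=8
    b=(cv2.resize(c,None,fx=S,fy=S,interpolation=cv2.INTER_CUBIC)>T).astype(np.uint8)
    b=cv2.morphologyEx(b,cv2.MORPH_OPEN,np.ones((13,13)))
    n,l,st,ce=cv2.connectedComponentsWithStats(b)
    k=1+np.argmax(st[1:,4]); cs,_=cv2.findContours((l==k).astype(np.uint8),0,2)
    f=np.zeros_like(b); cv2.fillConvexPoly(f,cv2.convexHull(max(cs,key=cv2.contourArea)),255)
    m=np.zeros((420,560)); m[v-half:v+half,u-half:u+half]=cv2.resize(f,(2*half,2*half),interpolation=cv2.INTER_AREA)/255.
    return m
FACE=[prism(outline(.13,.08),.0,.0002)]
E
python3 - <<'E'
from h import *
for n,Ts in(('top',(225,235,245)),('scene',(150,170,190,200))):
    im=bot.read_camera(n)
    for T in Ts:
        m=bright(n,im,[.53,.029,.072],T); print(n,T,m.sum().round(),render(n,FACE,.529,.029,-.055,.072).sum().round(),*fit(FACE,{n:m},[.529,.029,-.055],.072))
    g=im.min(2); u,v=proj(n,[.53,.029,.072])[0].astype(int); print(g[v+ (5 if n=='top' else 10),u-35:u+35:2])
E
```

```text
top 225 2183.0 1220.0 [ 0.50682191  0.02723888 -0.05325542] 0.437874648142859
top 235 1252.0 1220.0 [ 0.52956305  0.02825953 -0.0950822 ] 0.05992125762288228
top 245 1044.0 1220.0 [ 0.52800033  0.02818356 -0.08475213] 0.18341633054673004
[105 107 109 106 108 107 107 105 155 223 223 255 255 116 255 255 255 255
 176 255 254 255 255 255 255 175 226 227 223 106 104 106 105 106 106]
scene 150 2116.0 1433.0 [ 0.56291359  0.02494128 -0.01181251] 0.2893322289977042
scene 170 1533.0 1433.0 [ 0.53124577  0.02536328 -0.06751942] 0.05987622749590835
scene 190 1463.0 1433.0 [ 0.53032103  0.02574415 -0.05597992] 0.023014728353823635
scene 200 692.0 1433.0 [ 0.53067908  0.02517097 -0.01459314] 1.0790288026660317
[106 107 115 161 176 180 171 140 128 131 184 228 233 223 200 202 199 186
 140 121 156 198 206 204 185 187 234 236 205 132 108 105 109 107 106]
```

Request:
carry_out(moves=[[[0, 0, 11.2], [-4, 65.4, 0], 8.54], [[0, 0, 11.2], [-4, 65.4, 0], 8.54], [[0, 0, 11.2], [-4, 65.4, 0], 8.54], [[0, 0, 11.2], [-4, 65.4, 0], 8.54], [[0, 0, 11.2], [-4, 65.4, 0], 8.54]])

```text
t: 7.98
eef_pos: [0.5193, 0.0616, 0.1969]
tool_rot: [0.0, 0.999, 0.034, -0.001]
contact_force: [1.7, -0.7, 0.1]
gripper_width: 1.003
```

Run:
```python
from h import *
delta([.5895,-.2705,.12],.068); o=bot.get_obs(); print(o['t'],o['eef_pos'],o['q'].round(2))
```

```text
turn [ 0.    0.07 -0.01] shift cm [ 4.76 33.61  7.68]
7.975 [0.51932117 0.0615885  0.19688484] [ 0.03  0.31 -0.32  1.95  0.12  0.9  -1.85]
```

Request:
carry_out(moves=[[[0, 0, 0], [4.8, 33.6, 0], 8.54], [[0, 0, 0], [4.8, 33.6, 0], 8.54], [[0, 0, 0], [4.8, 33.6, 3], 8.54], [[0, 0, 0], [4.8, 33.6, 7], 8.54], [[0, 0, 0], [4.8, 33.6, 7.7], 8.54]])

```text
t: 8.6
eef_pos: [0.5824, -0.233, 0.1376]
tool_rot: [-0.0, 0.999, 0.034, -0.0]
contact_force: [-0.1, 0.3, 0.8]
gripper_width: 1.0
```

Request:
carry_out(moves=[[[0, 0, 0], [0, 0, 0], 8.54], [[0, 0, 0], [0, 0, 0], 8.54]])

```text
t: 8.85
eef_pos: [0.5818, -0.2303, 0.1377]
tool_rot: [-0.001, 0.999, 0.034, -0.001]
contact_force: [0.6, 0.9, -0.0]
gripper_width: 1.001
```

Run:
```python
from h import *
delta([.5895,-.2705,.031],.068); o=bot.get_obs(); print(o['t'],o['eef_pos'],o['q'].round(2))
```

```text
turn [-0.09  0.1  -0.02] shift cm [ 0.52  4.08 10.66]
8.85 [ 0.58178266 -0.23029113  0.13769784] [ 0.42  0.52 -0.19  1.76  0.12  0.87 -1.33]
```

Request:
carry_out(moves=[[[0, 0, 0], [0.5, 4.1, 4], 8.54], [[0, 0, 0], [0.5, 4.1, 6], 8.54], [[0, 0, 0], [0.5, 4.1, 6], 8.54], [[0, 0, 0], [0.5, 4.1, 6], 8.54]])

```text
t: 9.35
eef_pos: [0.5911, -0.2697, 0.08]
tool_rot: [-0.0, 0.999, 0.035, 0.001]
contact_force: [-0.2, 0.0, -0.1]
gripper_width: 0.999
```

Run:
```python
from h import *
delta([.5895,-.2705,.031],.068); o=bot.get_obs(); print(o['t'],o['eef_pos'],o['q'].round(2))
for i in range(3): bot.read_camera('top'); print(bot.get_obs()['eef_pos'])
```

```text
turn [-0.02 -0.1   0.12] shift cm [-0.17  0.07  4.9 ]
9.35 [ 0.59105889 -0.26972764  0.07999275] [ 0.46  0.63 -0.17  1.73  0.14  0.79 -1.28]
[ 0.5911726  -0.27014211  0.08025614]
[ 0.59109573 -0.27057099  0.08033424]
[ 0.5909447  -0.27093221  0.08021448]
```

Request:
carry_out(moves=[[[0, 0, 0], [-0.1, 0, 3], 8.54], [[0, 0, 0], [-0.1, 0, 4.9], 8.54], [[0, 0, 0], [-0.1, 0, 4.9], 8.54], [[0, 0, 0], [-0.1, 0, 4.9], 0], [[0, 0, 0], [-0.1, 0, 4.9], 0]], newtons=60)

```text
t: 10.12
eef_pos: [0.5897, -0.272, 0.0308]
tool_rot: [0.0, 0.999, 0.034, 0.001]
contact_force: [-0.7, 0.5, 0.3]
gripper_width: 0.604
```

Request:
carry_out(moves=[[[0, 0, 0], [0, 0, 0], 0], [[0, 0, 0], [0, 0, 0], 0], [[0, 0, 0], [0, 0, 0], 0], [[0, 0, 0], [0, 0, 0], 0]])

```text
t: 10.62
eef_pos: [0.5895, -0.2716, 0.0305]
tool_rot: [0.0, 0.999, 0.034, 0.0]
contact_force: [-0.5, 1.7, 5.8]
gripper_width: 0.216
```

Request:
carry_out(moves=[[[0, 0, 0], [0, 0, -2], 0], [[0, 0, 0], [0, 0, -6], 0], [[0, 0, 0], [0, 0, -12], 0], [[0, 0, 0], [0, 0, -14], 0], [[0, 0, 0], [0, 0, -14], 0]])

```text
t: 11.25
eef_pos: [0.5893, -0.2721, 0.171]
tool_rot: [0.001, 0.999, 0.034, 0.001]
contact_force: [0.4, 0.4, -5.4]
gripper_width: 0.223
```

Run:
```python
from h import *
delta([.530,.027,.16],-.056); o=bot.get_obs(); print(o['t'],o['eef_pos'],o['gripper_width'],o['q'].round(2))
```

```text
turn [ 0.06 -0.12  7.07] shift cm [ -3.91 -30.25   1.05]
11.25 [ 0.5893009  -0.27213437  0.17100529] 0.2229973397171156 [ 0.47  0.52 -0.18  1.68  0.11  0.95 -1.26]
```

Request:
carry_out(moves=[[[0, 0, 4], [-1, -6, 0], 0], [[0, 0, 7], [-2, -12, 0], 0], [[0, 0, 7.1], [-3, -20, 0], 0], [[0, 0, 7.1], [-3.5, -26, 0], 0], [[0, 0, 7.1], [-3.9, -30.2, 0], 0]])

```text
t: 11.88
eef_pos: [0.5272, 0.0288, 0.1673]
tool_rot: [0.0, 1.0, -0.028, -0.002]
contact_force: [0.8, 0.5, -4.5]
gripper_width: 0.219
```

Request:
carry_out(moves=[[[0, 0, 0], [0, 0, 0], 0], [[0, 0, 0], [0, 0, 0], 0], [[0, 0, 0], [0, 0, 0], 0]])

```text
t: 12.25
eef_pos: [0.5291, 0.0251, 0.1686]
tool_rot: [0.0, 1.0, -0.029, -0.001]
contact_force: [0.4, -0.0, -4.2]
gripper_width: 0.223
```

Run:
```python
from h import *
delta([.530,.027,.16],-.056); o=bot.get_obs(); print(o['t'],o['eef_pos'],o['gripper_width'],o['contact_force'])
```

```text
turn [ 0.06  0.12 -0.16] shift cm [ 0.08 -0.19  0.86]
12.25 [0.52906972 0.02512441 0.16856662] 0.22296683376844742 [ 0.40106335 -0.02783094 -4.16344367]
```

Request:
carry_out(moves=[[[0, 0, 0], [0.1, -0.2, 1.5], 0], [[0, 0, 0], [0.1, -0.2, 3], 0], [[0, 0, 0], [0.1, -0.2, 4.5], 0], [[0, 0, 0], [0.1, -0.2, 5.6], 0], [[0, 0, 0], [0.1, -0.2, 5.6], 0]])

```text
t: 12.88
eef_pos: [0.53, 0.0287, 0.1126]
tool_rot: [0.0, 1.0, -0.028, -0.001]
contact_force: [0.2, -0.1, -5.0]
gripper_width: 0.216
```

Request:
carry_out(moves=[[[0, 0, 0], [0, 0, 0], 0], [[0, 0, 0], [0, 0, 0], 0]])

```text
t: 13.12
eef_pos: [0.5313, 0.0289, 0.1144]
tool_rot: [-0.0, 1.0, -0.028, 0.001]
contact_force: [0.1, 0.1, -4.8]
gripper_width: 0.221
```

Run:
```python
from h import *
delta([.530,.027,.1045],-.056); o=bot.get_obs(); print(o['t'],o['eef_pos'],o['gripper_width'],o['contact_force'])
z=o['eef_pos'][2]-.0305; out=[]
for n,g in(('top',(.529,.0285,-.056)),('scene',(.5303,.0257,-.056))):
    im=bot.read_camera(n); u,v=proj(n,[.53,.029,.08])[0].astype(int); c=im[v-45:v+45,u-45:u+45,::-1]
    b=cv2.resize(c,(390,390),interpolation=cv2.INTER_CUBIC); k=390/90
    M=rot(R.from_euler('z',g[2]).as_matrix())
    for zz,col in((.072,(0,0,255)),(z+.008,(0,200,0))):
        o3=np.c_[outline(.13,.08),np.zeros(27)]@M.T+[g[0],g[1],zz]
        cv2.polylines(b,[((proj(n,o3)-[u-45,v-45]+.5)*k).astype(np.int32)],True,col,1)
    out.append(b)
cv2.imwrite('pics/crop2.png',np.hstack(out))
```

```text
turn [-0.01 -0.07 -0.02] shift cm [-0.12  0.2   0.99]
13.125 [0.5312818  0.02892204 0.11437107] 0.221083029435615 [ 0.12996753  0.06879779 -4.77980229]
```

View pics/crop2.png

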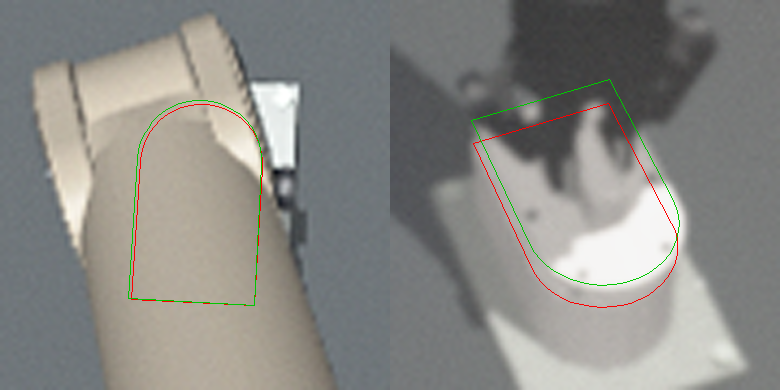

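The top view is blocked by the arm. In the scene crop the held cover sits about 1.6 px too far towards +y and slightly too far towards +x compared with the green target outline. This matches my offset estimate, so I correct and lower.

Run:
```python
from h import *
p=[]
for i in range(8): bot.read_camera('scene'); p.append(bot.get_obs()['eef_pos'])
p=np.array(p);print(p.round(4),p.mean(0)); o=bot.get_obs(); o['eef_pos']=p.mean(0); delta([.5295,.0258,.1025],-.056,o)
```

```text
[[0.531  0.0289 0.1142]
 [0.5309 0.0288 0.1141]
 [0.5309 0.0288 0.114 ]
 [0.5308 0.0288 0.1139]
 [0.5308 0.0288 0.1139]
 [0.5308 0.0288 0.1138]
 [0.5308 0.0288 0.1138]
 [0.5308 0.0288 0.1138]] [0.53086138 0.0288317  0.11394557]
turn [ 0.   -0.   -0.02] shift cm [-0.12  0.31  1.14]
```

Request:
carry_out(moves=[[[0, 0, 0], [-0.12, 0.3, 0.2], 0], [[0, 0, 0], [-0.12, 0.3, 0.5], 0], [[0, 0, 0], [-0.12, 0.3, 0.7], 0], [[0, 0, 0], [-0.12, 0.3, 0.9], 0], [[0, 0, 0], [-0.12, 0.3, 0.9], 0]])

```text
t: 14.25
eef_pos: [0.5293, 0.026, 0.1045]
tool_rot: [-0.0, 1.0, -0.028, -0.0]
contact_force: [0.3, -0.7, -4.7]
gripper_width: 0.222
```

Request:
carry_out(moves=[[[0, 0, 0], [0, 0, 0], 0], [[0, 0, 0], [0, 0, 0], 0]])

```text
t: 14.5
eef_pos: [0.5295, 0.0259, 0.1049]
tool_rot: [-0.0, 1.0, -0.028, 0.0]
contact_force: [0.0, -0.2, -4.3]
gripper_width: 0.226
```

Request:
carry_out(moves=[[[0, 0, 0], [0, 0, 0.1], 0], [[0, 0, 0], [0, 0, 0.2], 0], [[0, 0, 0], [0, 0, 0.25], 0], [[0, 0, 0], [0, 0, 0.25], 0]])

```text
t: 15.0
eef_pos: [0.5294, 0.0259, 0.1025]
tool_rot: [0.0, 1.0, -0.028, -0.0]
contact_force: [-1.8, -0.6, -0.2]
gripper_width: 0.22
```

The weight has transferred to the housing: the force went from -4.5 N to about 0. Next I release, retreat straight up, then clear the view.

Request:
carry_out(moves=[[[0, 0, 0], [0, 0, 0], 3], [[0, 0, 0], [0, 0, 0], 5], [[0, 0, 0], [0, 0, 0], 6], [[0, 0, 0], [0, 0, 0], 6], [[0, 0, 0], [0, 0, -3], 6]])

```text
t: 15.62
eef_pos: [0.5278, 0.0257, 0.1308]
tool_rot: [0.0, 1.0, -0.028, -0.002]
contact_force: [-0.5, 0.1, 0.5]
gripper_width: 0.702
```

Request:
carry_out(moves=[[[0, 0, 0], [0, 0, -6], 6], [[0, 0, 0], [0, 0, -10], 6], [[0, 0, 0], [0, -10, -10], 6], [[0, 0, 0], [-5, -25, -10], 8.54], [[0, 0, 0], [-5, -25, -10], 8.54]])

```text
t: 16.25
eef_pos: [0.5073, 0.2124, 0.2326]
tool_rot: [-0.0, 1.0, -0.029, 0.0]
contact_force: [1.9, -0.7, -0.0]
gripper_width: 1.0
```

Request:
carry_out(moves=[[[0, 0, 0], [0, -6, 0], 8.54], [[0, 0, 0], [0, -12, 0], 8.54], [[0, 0, 0], [0, -12, 0], 8.54]])

```text
t: 16.62
eef_pos: [0.5123, 0.3368, 0.2322]
tool_rot: [-0.002, 1.0, -0.024, -0.001]
contact_force: [-0.9, -0.7, -1.1]
gripper_width: 1.001
```

```bash
cat > chk.py <<'E'
from h import *
import sys
o=bot.get_obs(); print(o['t'],o['eef_pos']); out=[]
for n,T0,g in(('top',(232,236,240),(.529,.0285,-.056)),('scene',(185,195,205),(.5303,.0257,-.056))):
    im=bot.read_camera(n)
    for T in T0: print(n,T,*fit([prism(outline(.13,.08),0,.0002)],{n:bright(n,im,[.53,.027,.08],T)},g,.08))
    u,v=proj(n,[.53,.029,.08])[0].astype(int); c=im[v-45:v+45,u-45:u+45,::-1]
    b=cv2.resize(c,(390,390),interpolation=cv2.INTER_CUBIC); k=390/90
    o3=np.c_[outline(.13,.08),np.zeros(27)]@R.from_euler('z',g[2]).as_matrix().T+[g[0],g[1],.08]
    cv2.polylines(b,[((proj(n,o3)-[u-45,v-45]+.5)*k).astype(np.int32)],True,(0,0,255),1)
    out.append(b)
cv2.imwrite(sys.argv[1],np.hstack(out))
E
python3 chk.py pics/c3.png
```

```text
16.625 [0.51225992 0.33677964 0.23222329]
top 232 [ 0.52861558  0.02940538 -0.04893291] 0.10502232554706815
top 236 [ 0.52967245  0.02886885 -0.05822693] 0.08494879961443656
top 240 [ 0.52967016  0.02828827 -0.07378978] 0.06920367204362987
scene 185 [ 0.53285218  0.02348161 -0.06121884] 0.05637925742536584
scene 195 [ 0.53202017  0.02349129 -0.06119476] 0.03663218014137914
scene 205 [ 0.5317153   0.02392861 -0.05983768] 0.02534732505676467
```

View pics/c3.png

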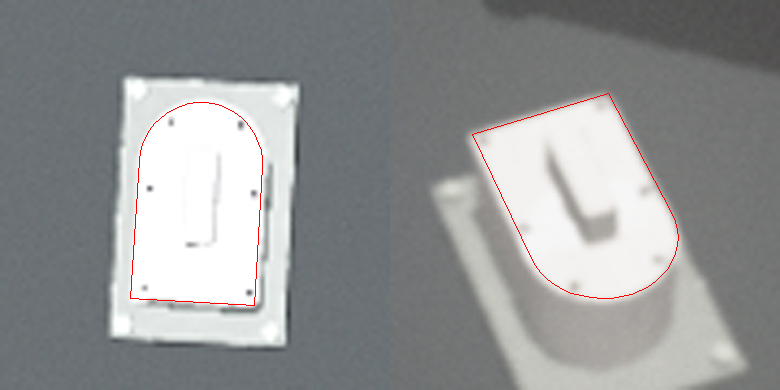

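Visually aligned. The scene fit offset of (+1.4, -1.8) mm points towards the camera, which is what including the plate's bright side face would cause. To check independently, I compare the bolt holes: rim holes before (t1.png, crop.png) against cover holes now.

```bash
cat > holes.py <<'E'
from h import *
def find(g,uv,w=3):
    out=[]
    for u,v in uv:
        iu,iv=int(round(u)),int(round(v)); p=g[iv-w:iv+w+1,iu-w:iu+w+1].astype(float); d=np.clip(np.percentile(p,60)-p-8,0,None)
        yy,xx=np.mgrid[-w:w+1,-w:w+1]; k=np.unravel_index(d.argmax(),d.shape); m=d*(np.hypot(yy-yy[k],xx-xx[k])<2)
        out.append([iu+(m*xx).sum()/m.sum(),iv+(m*yy).sum()/m.sum()])
    return np.array(out)
def pose(A,B):
    a,b=A.mean(0),B.mean(0); U,S,V=np.linalg.svd((A-a).T@(B-b)); D=np.diag([1,np.linalg.det(V.T@U.T)]); M=V.T@D@U.T
    th=np.arctan2(M[1,0],M[0,0]); return th,M,a,b
g1=cv2.imread('pics/t1.png').max(2); im=save('top','pics/t2.png'); g2=im.max(2)
def off(n,zc):
    u,v=proj(n,[.53,.029,zc])[0].astype(int); return np.array([u-45,v-45])
k=390/90
a=np.array([(167,121),(238,126),(146,188),(250,193),(141,287),(246,292)])/k-.5+off('top',.05)
b=np.array([(171,122),(240,125),(150,188),(254,193),(144,288),(249,292)])/k-.5+off('top',.08)
H1=unproj('top',find(g1,a),.072)[:,:2]; H2=unproj('top',find(g2,b),.08)[:,:2]
print('top dmm',((H2-H1)*1000).round(1).tolist())
# scene via zoomed crops
c1=cv2.imread('pics/crop.png')[:,390:].min(2); c2=cv2.imread('pics/c3.png')[:,390:].min(2)
def zf(c,uv,w=9):
    out=[]
    for u,v in uv:
        p=cv2.GaussianBlur(c,(5,5),0)[v-w:v+w+1,u-w:u+w+1].astype(float); yy,xx=np.mgrid[-w:w+1,-w:w+1]
        d=np.clip(np.median(p)-p-4,0,None)*(np.hypot(xx,yy)<w); out.append([u+(d*xx).sum()/d.sum(),v+(d*yy).sum()/d.sum()])
    return np.array(out)
s1=[(645-390,160),(660-390,230),(577-390,257),(528-390,200)]; s2=[(645-390,190),(659-390,259),(575-390,287),(523-390,228)]
q1=zf(c1,s1);q2=zf(c2,s2);print(q1.round(1).tolist(),q2.round(1).tolist())
S1=unproj('scene',q1/k-.5+off('scene',.05),.072)[:,:2];S2=unproj('scene',q2/k-.5+off('scene',.08),.08)[:,:2]
print('scene dmm',((S2-S1)*1000).round(1).tolist())
for A,B in((H1,H2),(S1,S2)):
    th,M,a_,b_=pose(A,B); c=np.array([.5297,.027]); sh=b_+M@(c-a_)-c; print('shift mm',(sh*1000).round(2),'rot',th.round(4),'end err mm',[(1000*np.linalg.norm(sh+(M-np.eye(2))@np.array([s*.065,0]))).round(2) for s in(1,-1)])
E
python3 holes.py
```

```text
top dmm [[7.9, 3.6], [6.1, -10.4], [2.1, -2.7], [-3.5, -10.6], [-6.5, -8.8], [2.2, -3.0]]
[[257.1, 160.7], [270.2, 230.7], [185.6, 259.9], [134.7, 200.4]] [[257.5, 188.9], [269.2, 259.7], [183.3, 291.9], [128.4, 230.0]]
scene dmm [[1.7, -0.8], [1.6, -1.7], [3.1, -2.7], [1.1, -4.0]]
shift mm [ 1.44 -5.23] rot 0.0196 end err mm [np.float64(4.2), np.float64(6.67)]
shift mm [ 1.85 -2.46] rot 0.0057 end err mm [np.float64(2.79), np.float64(3.38)]
```

Run:
```python
from h import *
u,v=proj('top',[.53,.029,.072])[0].astype(int); print(u,v)
print(np.round(proj('top',[[.53,.029,.072],[.53,.029,.08],[.53,.028,.08]]),2))
o=[cv2.resize(cv2.imread(f'pics/{f}.png')[v-30:v+30,u-20:u+20],(400,600),interpolation=cv2.INTER_CUBIC) for f in('t1','t2')]
cv2.imwrite('pics/cmp.png',np.hstack(o))
```

```text
250 220
[[250.31 220.99]
 [250.15 220.75]
 [250.5  220.75]]
```

View pics/cmp.png

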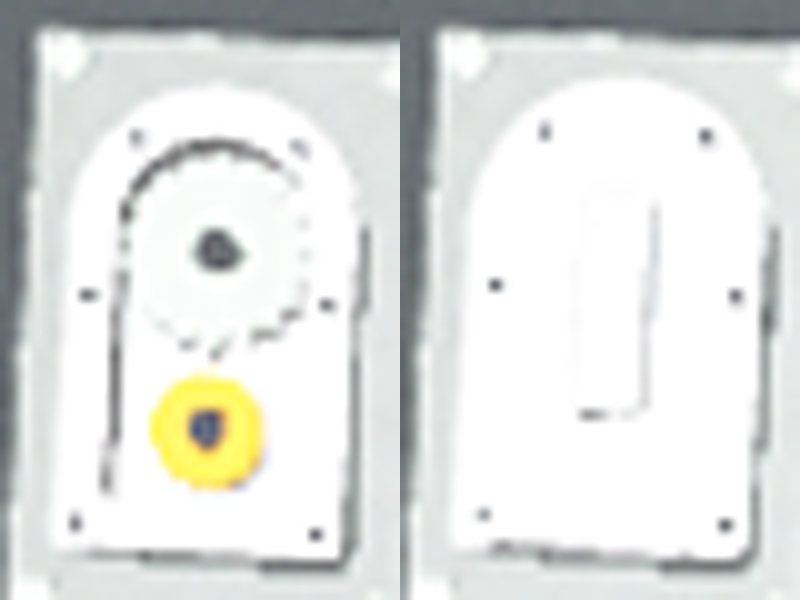

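Rim holes (left, e.g. (137,138), (327,305)) and cover holes (right, e.g. (145,131), (336,296)) give a mean shift of (+0.85,-0.85) px. After parallax the cover is about (+1.7,-2.9) mm off. The scene camera says (+1.85,-2.5) mm and 0.006 rad, so they agree. That is too close to the 4 mm limit, so I regrip and shift the cover (-1.8,+2.7) mm.

Run:
```python
from h import *
delta([.5294,.0259,.17],-.056);print(bot.get_obs()['eef_pos'])
```

```text
turn [ 0.08  0.02 -0.07] shift cm [ 3.22 30.2   6.22]
[0.51449957 0.32933197 0.23185717]
```

Request:
carry_out(moves=[[[0, 0, 0], [3.2, 30.2, 0], 6], [[0, 0, 0], [3.2, 30.2, 0], 6], [[0, 0, 0], [3.2, 30.2, 0], 6], [[0, 0, 0], [3.2, 30.2, 0], 6], [[0, 0, 0], [3.2, 30.2, 0], 6]])

```text
t: 17.4
eef_pos: [0.5285, 0.0223, 0.2326]
tool_rot: [0.001, 1.0, -0.031, 0.0]
contact_force: [-0.6, 0.2, -0.0]
gripper_width: 0.706
```

Request:
carry_out(moves=[[[0, 0, 0], [0, 0, 0], 6], [[0, 0, 0], [0, 0, 0], 6]])

```text
t: 17.65
eef_pos: [0.5289, 0.0262, 0.2324]
tool_rot: [0.0, 1.0, -0.029, 0.0]
contact_force: [0.3, 1.2, 0.7]
gripper_width: 0.702
```

Run:
```python
from h import *
for i in range(6): bot.read_camera('top')
delta([.5294,.0259,.14],-.056);print(bot.get_obs()['eef_pos'])
```

```text
turn [-0.01  0.    0.08] shift cm [0.03 0.23 9.23]
[0.52918736 0.02817402 0.23227496]
```

Request:
carry_out(moves=[[[0, 0, 0], [0, 0.2, 4], 6], [[0, 0, 0], [0, 0.2, 8], 6], [[0, 0, 0], [0, 0.2, 9.2], 6], [[0, 0, 0], [0, 0.2, 9.2], 6]])

```text
t: 18.45
eef_pos: [0.5291, 0.0256, 0.1401]
tool_rot: [-0.0, 1.0, -0.028, -0.001]
contact_force: [-0.3, 0.7, -0.7]
gripper_width: 0.699
```

Run:
```python
from h import *
for i in range(5): bot.read_camera('top')
delta([.5294,.0259,.1027],-.056);print(bot.get_obs()['eef_pos'])
```

```text
turn [-0.02 -0.14 -0.02] shift cm [-0.08 -0.05  3.89]
[0.53007163 0.02536072 0.14160203]
```

Request:
carry_out(moves=[[[0, 0, 0], [0, 0, 2], 6], [[0, 0, 0], [0, 0, 3.7], 6], [[0, 0, 0], [0, 0, 3.8], 6], [[0, 0, 0], [0, 0, 3.8], 3], [[0, 0, 0], [0, 0, 3.8], 2.4]])

```text
t: 19.32
eef_pos: [0.5297, 0.0253, 0.1029]
tool_rot: [-0.0, 1.0, -0.028, 0.001]
contact_force: [-0.7, 0.3, -0.4]
gripper_width: 0.286
```

Request:
carry_out(moves=[[[0, 0, 0], [0, 0, 0], 0], [[0, 0, 0], [0, 0, 0], 0], [[0, 0, 0], [0, 0, 0], 0]], newtons=60)

```text
t: 19.7
eef_pos: [0.5297, 0.0254, 0.1031]
tool_rot: [-0.0, 1.0, -0.028, 0.001]
contact_force: [-1.2, 0.3, 5.8]
gripper_width: 0.225
```

Run:
```python
from h import *
for i in range(4): bot.read_camera('top')
o=bot.get_obs();print(o['eef_pos'],o['gripper_width'],o['contact_force'],2*np.degrees(np.arctan2(o['tool_rot'][2],o['tool_rot'][1])))
```

```text
[0.52972604 0.0254111  0.10307107] 0.2182888477254754 [-0.87787146  0.31951563  6.42930463] -3.2274283266515322
```

Request:
carry_out(moves=[[[0, 0, 0], [0, 0, -0.2], 0], [[0, 0, 0], [0, 0, -0.5], 0], [[0, 0, 0.35], [-0.2, -0.31, -0.5], 0], [[0, 0, 0.35], [-0.2, -0.31, -0.5], 0], [[0, 0, 0.35], [-0.2, -0.31, -0.5], 0]])

```text
t: 20.52
eef_pos: [0.5272, 0.0284, 0.1071]
tool_rot: [0.0, 1.0, -0.031, -0.0]
contact_force: [0.9, -0.1, -4.0]
gripper_width: 0.22
```

Run:
```python
from h import *
for i in range(6): bot.read_camera('top')
delta([.5279,.0286,.1027],-.0623)
o=bot.get_obs();print(o['eef_pos'],o['gripper_width'],o['contact_force'],2*np.degrees(np.arctan2(o['tool_rot'][2],o['tool_rot'][1])))
```

```text
turn [ 0.    0.   -0.02] shift cm [ 0.06 -0.03  0.45]
[0.52732259 0.02833947 0.10722903] 0.22319893753097314 [ 0.09713508 -0.36272462 -4.77636513] -3.5855201852472645
```

Request:
carry_out(moves=[[[0, 0, 0], [0.06, -0.03, 0.1], 0], [[0, 0, 0], [0.06, -0.03, 0.25], 0], [[0, 0, 0], [0.06, -0.03, 0.4], 0], [[0, 0, 0], [0.06, -0.03, 0.45], 0], [[0, 0, 0], [0.06, -0.03, 0.48], 0]])

```text
t: 21.45
eef_pos: [0.5279, 0.0287, 0.1031]
tool_rot: [0.0, 1.0, -0.031, 0.0]
contact_force: [-4.4, -0.5, 7.0]
gripper_width: 0.224
```

Request:
carry_out(moves=[[[0, 0, 0], [0, 0, 0], 0], [[0, 0, 0], [0, 0, 0], 0]])

```text
t: 21.7
eef_pos: [0.5279, 0.0287, 0.1031]
tool_rot: [0.0, 1.0, -0.031, 0.0]
contact_force: [-4.0, -0.5, 5.2]
gripper_width: 0.222
```

Resting on the rim with about 5–10 N. Next I release and retreat.

Request:
carry_out(moves=[[[0, 0, 0], [0, 0, 0], 3], [[0, 0, 0], [0, 0, 0], 5], [[0, 0, 0], [0, 0, 0], 6], [[0, 0, 0], [0, 0, 0], 6], [[0, 0, 0], [0, 0, -3], 6]])

```text
t: 22.32
eef_pos: [0.5263, 0.0285, 0.131]
tool_rot: [0.0, 1.0, -0.031, -0.002]
contact_force: [-0.1, 0.7, 0.9]
gripper_width: 0.705
```

Request:
carry_out(moves=[[[0, 0, 0], [0, 0, -6], 6], [[0, 0, 0], [0, 0, -10], 6], [[0, 0, 0], [0, -10, -10], 6], [[0, 0, 0], [-5, -25, -10], 6], [[0, 0, 0], [-5, -31, -10], 6]])

```text
t: 22.95
eef_pos: [0.5119, 0.2159, 0.2327]
tool_rot: [-0.0, 0.999, -0.032, 0.0]
contact_force: [1.5, 0.2, -1.1]
gripper_width: 0.698
```

Request:
carry_out(moves=[[[0, 0, 0], [0, -6, 0], 6], [[0, 0, 0], [0, -8, 0], 6], [[0, 0, 0], [0, -8, 0], 6]])

```text
t: 23.32
eef_pos: [0.5169, 0.2952, 0.2321]
tool_rot: [0.0, 1.0, -0.03, -0.0]
contact_force: [-0.3, 0.2, -0.3]
gripper_width: 0.703
```

```bash
python3 chk.py pics/c4.png
python3 - <<'E'
from h import *
save('top','pics/t3.png')
u,v=250,220
o=[cv2.resize(cv2.imread(f'pics/{f}.png')[v-30:v+30,u-20:u+20],(400,600),interpolation=cv2.INTER_CUBIC) for f in('t1','t3')]
cv2.imwrite('pics/cmp2.png',np.hstack(o))
E
```

```text
23.325 [0.51686995 0.29524035 0.23209919]
top 232 [ 0.53118044  0.03036496 -0.09147452] 0.07901286562021999
top 236 [ 0.53071899  0.03022939 -0.08819535] 0.060391437601190076
top 240 [ 0.53036609  0.02983917 -0.08247831] 0.04188223171543267
scene 185 [ 0.5312926   0.02598052 -0.06905334] 0.05663279598645173
scene 195 [ 0.53051096  0.02616131 -0.06421566] 0.037014022876269204
scene 205 [ 0.52973198  0.02630458 -0.06333686] 0.024468056561753736
```

View pics/cmp2.png

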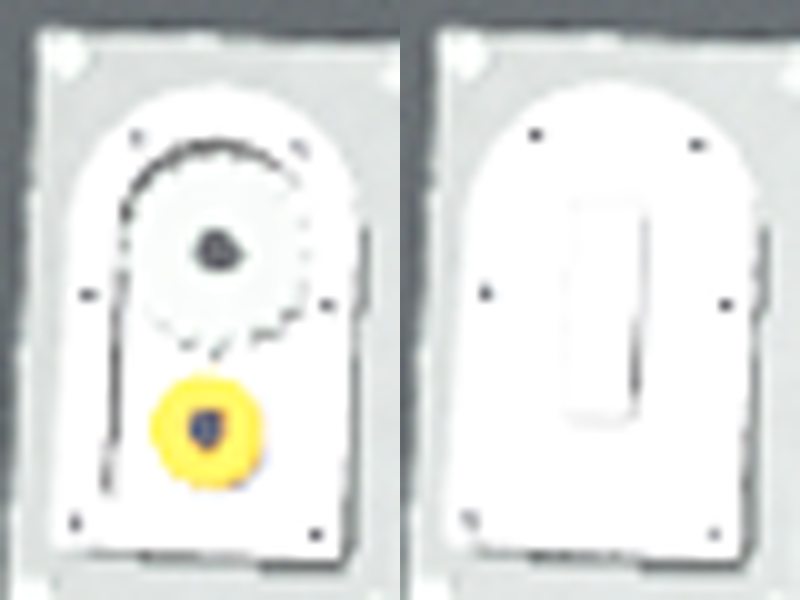

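View pics/c4.png

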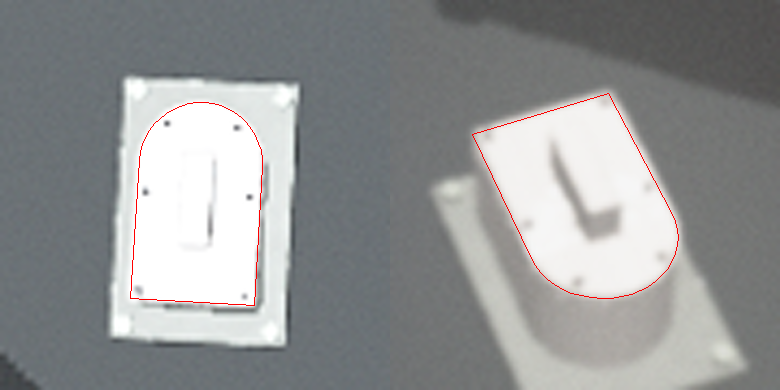

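Hole offsets are now a mean of (-2.3,-2.2) zoomed px against the expected parallax of (-1.6,-2.4), so the residual is under about 0.3 mm. The scene overlay also coincides with the rim.

```bash
python3 -c "
from station import bot
print(bot.get_obs()['contact_force'], bot.hand_in())"
```

```text
the job is handed in; nothing more can be done
[ 0.69006169  0.06737328 -0.73953948] None
```

The black transit cover is in the red bin, and the matching metal cover sits on the housing, round end to round end. I handed the job in at about 23.5 s of the 61 s allowed; the hand-in gave no verdict.

- **Cover placement:** the first placement was about 3 mm off, according to the bolt holes in both cameras. I regripped the cover and moved it about 1.8 mm in -x and 3 mm in +y.
- **Last checks:** the top-view bolt holes then matched the housing's to about 0.3 mm. The scene camera's edge fit agreed to about 1 mm. The gripper was open and clear, with no contact force beyond noise.
- **Checks that disagreed:**
  - The automatic hole finder failed on the top view, so I read those hole positions by eye from an enlarged crop.
  - The top-view outline fit gave a yaw 0.03 rad different from the scene view. I put that down to overexposure in the top picture, since the holes showed no such rotation.
- **Bystanders:** I did not go near the mug, screwdriver, bottle or small cover plate. I did not measure their positions again at the end.

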